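# Carry the tray of turned knobs to the carving plank

## Robot

A 6-joint arm with a two-finger parallel gripper is mounted at the origin on the work surface. World frame = base frame: x ahead of the robot, y to its left, z up, the work surface at z = 0. Lengths are in mm, angles in rad, forces in N, time in s.
With the tool pointing down it reaches from about 350 to 975 mm from the base axis. Payload 7.1 kg.
Tool frame: the origin (TCP) lies at the very end of the fingers, on their centre line; the grasp point (between the pads) lies 19 mm behind it (ctrl.pinch_z is the distance from the TCP to the grasp point, in mm); z points along the fingers, y is the direction in which the jaws open and shut (so a half turn about z gives the same grasp; the last joint's range is limited). The gripper opens to 88 mm and grips with 3 to 60 N. Pads are 20 mm wide; open, the fingers measure 115 mm over their backs; the gripper's body (75 mm by 178 mm) begins 61 mm behind the grasp point.
Start: joints at [-1.189, 0.423, 1.63, -0, 1.089, -0.019], TCP at [243.862, -575.444, 199.775] pointing down, gripper open.
Joint ranges: [-3, 3], [-0.9, 2.11], [0.09, 2.58], [-1.31, 4.45], [0.11, 2.69], [-2.54, 2.54]. Speed limits (rad/s): [2.39, 2.39, 3.01, 3.14, 3.14, 3.14].

## Interface

Orientations are given as a rotation vector (axis times angle).
In Python, from workcell import ctrl gives the robot as it stands.
- The arm moves only by the shell command python3 -m inch 'ROWS' [OPENING]. ROWS is JSON, a list of rows, each an object with "xyz": the shift along the tool's x, y, z in cm, a list of three; "spin": the turn about the tool's z in degrees. A call has 1 to 20 rows; each row is the pose to reach, as a shift and turn from the pose measured when the call began, along the tool's axes at that moment; what a row does not reach only later rows make up. A row lasts 1/10 s, in which the tool goes at most 50 mm and 8.59 degrees, less where a joint would pass 70% of its speed; a pose out of reach is approached as far as the arm can. A call with a gripper value outside its range is refused whole. OPENING is the closure, from 0 (fully open) to 1 (shut), set as the call begins (- or left out, the last holds). The fingers move at their own pace and stop on an object; the grip force is fixed at half the most. Time passes only in rows, so rows that repeat a pose let the fingers close. It gives the time, the measured TCP pose, the force and the opening at its end, in the units of the state.
- ctrl.get_obs(): the state, without advancing time (a new reading comes with each control period).
- ctrl.get_image(name): name is "side" or "top" or "wrist"; returns the picture (420x560x3 uint8, red, green, blue); there is no depth.
- ctrl.camera_info(name): a dict with "camera_matrix" (3x3 intrinsics, pixels), "R" (3x3) and "t" (3): a world point X has camera coordinates R X + t; the wrist camera has in their place "hand_eye" (4x4, takes a point from camera to tool coordinates, whose origin is the TCP and whose axes are the flange's). Camera axes: x right, y down, z forward; pixel columns grow to the right and rows downward; lengths in mm; the calibration is good to about 2 mm. A picture is of the moment at which its call begins: read the wrist's pose just before it. camera_info takes no time and is no camera call.
- ctrl.close_job(): hands the job in, once; it reports no verdict.
The state is a dict: "t": time; "qpos": joint angles; "qvel": joint speeds; "joint_torque": joint torques, N m; "ee_pos": TCP position; "orientation": TCP orientation; "ft_force": force on the tool from outside, world axes, zero at the start; "moment": the same for the moment, N m; "width": finger opening in mm.
Only numpy, scipy, OpenCV 4.12 (cv2) and the standard library are available. Lean on these libraries where they do the work, as an engineer would, in place of code of your own. Each camera call takes 0.05 s, during which the arm holds its last target. There are 200 camera calls.

## Task

Two small dark trays with a carrying board stand on the bench: pick up the one with the two loose turned knobs in it (not the one with the combs), carry it level so that both knobs stay in, and set it down gently on the carving plank. It should stand flat in the middle of the plank, midway between the two steel holdfasts, with its long side running along the plank; then let go of it.

Things in the scene. Friction and masses are not known exactly. Their poses are not given: they have to be found in the camera images.
- tray: Open dark-wood tray, 0.25 kg, holding the knobs: 110 (its x) by 84 mm (y), walls 18 mm high, 5 mm thick. Upright board 14 mm thick along x through its middle, 72 mm high (from underside) over the central 64 mm: grip it there from above, closing along y, fingertips 30 mm or more above the underside. Origin: centre of underside; z up. A twin tray (unlisted) holds two flat combs.
- knob_a_mid (a point): Centre point of a loose turned boxwood knob (24 mm diameter, 22 mm high, pale wood, 12 g) that stands unfastened in the tray's +y trough, free to slide and roll there. The point is 11 mm above the knob's foot, on its axis.
- knob_b_mid (a point): Centre point of a loose turned boxwood knob (24 mm diameter, 22 mm high, pale wood, 12 g) that stands unfastened in the tray's -y trough, free to slide and roll there. The point is 11 mm above the knob's foot, on its axis.
- plank: Brown carving plank fixed on the bench, 140 (its x) by 300 mm (its y), top face 22 mm above the bench. Origin: centre of underside, at bench height; z up. At each end of its length a steel holdfast (rod 165 mm from the middle, arm bent in over the plank, up to 64 mm above the bench) presses on it; the middle 220 mm between them is bare.

How it is judged:
By the outcome, as a careful person would: the job done as asked, in the order asked, and still so for the second after the job is handed in, with the robot touching nothing.
It also fails if it takes over 48 s, if anything falls off the work surface, if the arm or the gripper's body presses on something with over 40 N, if the wrist force passes 120 N, or if a joint passes its speed limit or range.

## Working session

There is one attempt and no reset: what is moved stays moved. The work goes in short steps, Python scripts to look and compute and a shell command to move; the robot and the scene stay as the last step left them, time stands still between calls to the robot, and variables do not carry over. Pictures are saved under pics/ and viewed, about 8 in all and at most 12, crops included, and the job is handed in when it is done.

```bash
mkdir -p pics; python3 - <<'E'
from workcell import ctrl
import cv2
for n in("top","side"):
    im=ctrl.get_image(n); cv2.imwrite(f"pics/{n}0.png",im[:,:,::-1])
    i=ctrl.camera_info(n); print(n,i["camera_matrix"],i["R"],i["t"])
print(ctrl.camera_info("wrist")); o=ctrl.get_obs(); print(o)
E
```

```text
top [[442.86564197   0.         281.03278371]
 [  0.         442.86564197 209.20491278]
 [  0.           0.           1.        ]] [[-0.05004827 -0.9987445   0.00214234]
 [-0.9764771   0.04848176 -0.21009997]
 [ 0.20973232 -0.01260709 -0.97767756]] [ -9.72727928 508.80647136 945.63651314]
side [[416.57113754   0.         285.21784649]
 [  0.         416.57113754 210.57557231]
 [  0.           0.           1.        ]] [[ 0.99593501 -0.08800532  0.01919687]
 [-0.03581329 -0.58243379 -0.81208884]
 [ 0.08264905  0.80810021 -0.58321796]] [-517.20756224   59.2080623  1004.61610326]
{'camera_matrix': array([[296.57807931,   0.        , 280.48231466],
       [  0.        , 296.57807931, 208.3633337 ],
       [  0.        ,   0.        ,   1.        ]]), 'hand_eye': array([[-7.01084063e-04, -9.69603857e-01, -2.44679113e-01,
         6.54078697e+01],
       [ 9.99999705e-01, -6.03147638e-04, -4.75192091e-04,
        -4.18847112e-01],
       [ 3.13170455e-04, -2.44679374e-01,  9.69603994e-01,
        -1.83769000e+02],
       [ 0.00000000e+00,  0.00000000e+00,  0.00000000e+00,
         1.00000000e+00]])}
{'t': 0.1, 'qpos': array([-1.18900879e+00,  4.23755374e-01,  1.63061200e+00, -4.26611380e-05,
        1.08862091e+00, -1.90156584e-02]), 'qvel': array([-0.0007802 ,  0.0011498 , -0.00150341, -0.00081043,  0.0020256 ,
       -0.00104536]), 'joint_torque': array([-4.70312079e-04, -5.45617211e+01, -2.74325466e+01,  6.45302469e-02,
        1.88452320e-02, -1.24591810e-05]), 'ee_pos': array([ 243.64933214, -574.96171614,  199.08573087]), 'orientation': array([-3.07737425e+00, -6.25133137e-01,  4.53646724e-04]), 'ft_force': array([-0.26123313, -0.15485507, -0.00961901]), 'moment': array([-0.00523102,  0.03677775,  0.01357593]), 'width': 87.85783546987419}
```

View pics/top0.png

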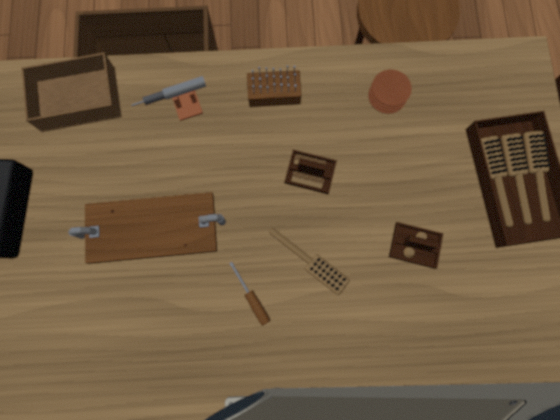

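View pics/side0.png

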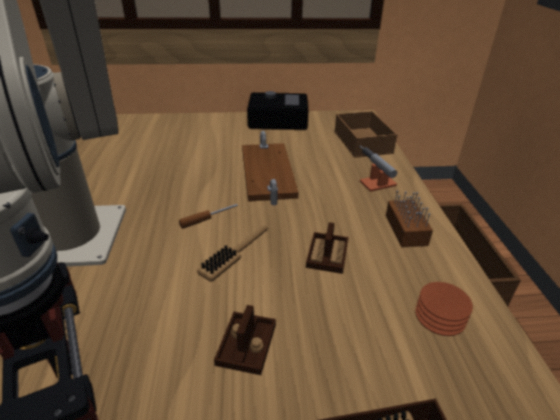

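The top view shows the knob tray at about (416,245), the comb tray at (311,171), and the plank with corners near (84,203)–(217,252). I'll enlarge these crops to measure.

```bash
python3 - <<'E'
import cv2,numpy as np
im=cv2.imread("pics/top0.png")
a=cv2.resize(im[210:280,376:456],None,fx=7,fy=7,interpolation=cv2.INTER_CUBIC)[:, :]
b=cv2.resize(im[185:270,60:235],None,fx=4.5,fy=4.5,interpolation=cv2.INTER_CUBIC)
a=cv2.convertScaleAbs(a,alpha=1.8,beta=10)
cv2.imwrite("pics/c1.png",a);cv2.imwrite("pics/c2.png",b);print(a.shape,b.shape)
E
```

```text
(490, 560, 3) (382, 788, 3)
```

View pics/c1.png

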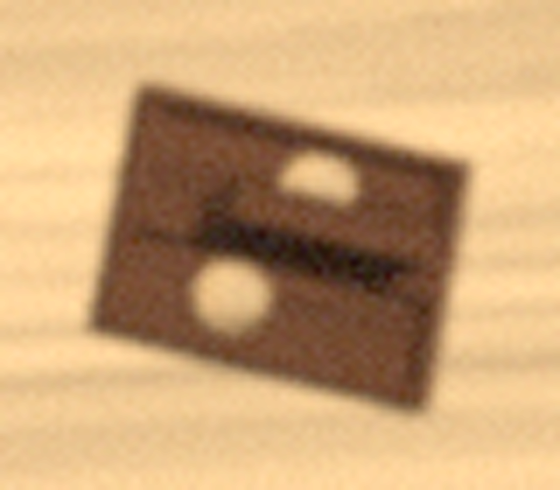

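View pics/c2.png

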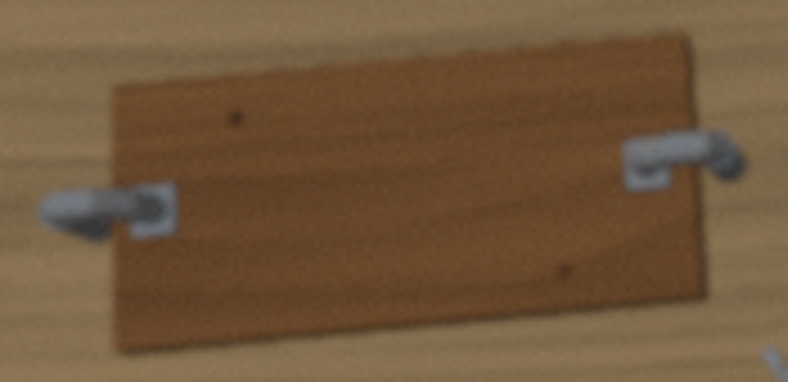

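The first crop shows the tray rim corners at crop pixels (143,87), (468,162), (423,410) and (92,328), with both knobs standing beside the dark board. The second shows the plank corners at (113,87), (686,35), (705,296) and (120,350).

```bash
cat > h.py <<'E'
import numpy as np, cv2
from scipy.spatial.transform import Rotation as Ro
from workcell import ctrl
def cam(n):
    i=ctrl.camera_info(n); K=np.array(i["camera_matrix"])
    if n!="wrist": return K,np.array(i["R"]),np.array(i["t"])
    o=ctrl.get_obs(); R=Ro.from_rotvec(o["orientation"]).as_matrix(); H=np.array(i["hand_eye"])
    Rw=R@H[:3,:3]; p=R@H[:3,3]+o["ee_pos"]; return K,Rw.T,-Rw.T@p
def ray(c,uv,z):
    K,R,t=c; C=-R.T@t; d=(R.T@np.linalg.inv(K)@np.c_[uv,np.ones(len(uv))].T).T
    return C+d*((z-C[2])/d[:,2])[:,None]
def rect(P): # corners in order -> centre, sides, yaw of side 01
    return P.mean(0).round(1),np.linalg.norm(P-np.roll(P,-1,0),axis=1).round(1),[round(np.degrees(np.arctan2(*(P[j]-P[i])[1::-1])),2) for i,j in((0,1),(3,2),(1,2),(0,3))]
def tool():
    o=ctrl.get_obs(); return o,Ro.from_rotvec(o["orientation"]).as_matrix()
E
python3 - <<'E'
from h import *
c=cam("top"); print(-c[1].T@c[2])
tr=np.array([(143,87),(468,162),(423,410),(92,328)])/7+[376,210]-.45
pl=np.array([(113,87),(686,35),(705,296),(120,350)])/4.5+[60,185]-.4
T=ray(c,tr,18);P=ray(c,pl,22);print(T.round(),rect(T));print(P.round(),rect(P))
print(ray(c,np.array([(155,210),(647,165)])/4.5+[60,185],24))
o,R=tool();print(R.round(3)); print(R.T@(np.array([*rect(T)[0][:2],150])-o["ee_pos"])/10)
E
```

```text
[ 298.02048934  -22.46117307 1031.44866275]
[[ 472. -301.   18.]
 [ 441. -406.   18.]
 [ 361. -381.   18.]
 [ 393. -276.   18.]] (array([ 416.7, -341.1,   18. ]), array([109.2,  84.2, 109.7,  82.9]), [np.float64(-106.21), np.float64(-106.93), np.float64(162.76), np.float64(162.41)])
[[550. 422.  22.]
 [563. 124.  22.]
 [426. 117.  22.]
 [413. 412.  22.]] (array([488. , 268.9,  22. ]), array([297.6, 137.4, 295.5, 137. ]), [np.float64(-87.47), np.float64(-87.55), np.float64(-176.97), np.float64(-176.08)])
[[482.65081879 395.74232177  24.        ]
 [493.56489509 144.41045808  24.        ]]
[[ 0.921  0.39  -0.001]
 [ 0.39  -0.921  0.001]
 [-0.    -0.001 -1.   ]]
[ 25.05825437 -14.77369498   4.92892214]
```

```bash
python3 -m inch '[{"xyz":[4,-2.5,0],"spin":-8},{"xyz":[8,-5,0],"spin":-16},{"xyz":[12,-7.5,0.5],"spin":-24},{"xyz":[16,-10,1],"spin":-32},{"xyz":[20,-12.5,1.5],"spin":-40},{"xyz":[23,-14,2],"spin":-47},{"xyz":[25.1,-14.8,2],"spin":-50.5},{"xyz":[25.1,-14.8,2],"spin":-50.5},{"xyz":[25.1,-14.8,2],"spin":-50.5},{"xyz":[25.1,-14.8,2],"spin":-50.5},{"xyz":[25.1,-14.8,2],"spin":-50.5},{"xyz":[25.1,-14.8,2],"spin":-50.5}]' 0
python3 - <<'E'
from h import *
c=cam("wrist"); im=ctrl.get_image("wrist"); cv2.imwrite("pics/w1.png",cv2.convertScaleAbs(im[:,:,::-1],alpha=1.6,beta=10))
np.savez("w1.npz",K=c[0],R=c[1],t=c[2]); o,R=tool(); print(o["ee_pos"],R.round(4),o["qpos"],o["t"])
E
```

```text
t: 1.3
ee_pos: [416.4, -341.5, 179.3]
orientation: [-2.519, -1.876, -0.0]
ft_force: [1.0, 0.8, -0.4]
width: 88.0
[ 416.51874574 -341.37649138  179.32483017] [[ 2.861e-01  9.582e-01 -5.000e-04]
 [ 9.582e-01 -2.861e-01  1.200e-03]
 [ 1.000e-03 -8.000e-04 -1.000e+00]] [-7.09044709e-01  3.23793860e-01  1.83753813e+00  7.22555958e-04
  9.81405448e-01 -4.19278509e-01] 1.35
```

View pics/w1.png

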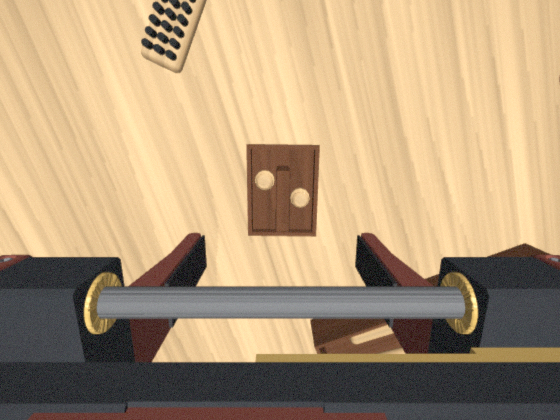

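The wrist view shows the tray square to the gripper, rim corners at (247,145), (320,146), (316,236) and (248,236), with the knobs at (264,180) and (300,198).

```bash
python3 - <<'E'
from h import *
d=np.load("w1.npz");c=(d["K"],d["R"],d["t"])
print("cam",-c[1].T@c[2])
T=ray(c,[(247,145),(320,146),(316.5,236),(248,236)],18); print(T.round(1),rect(T))
B=ray(c,[(283,165),(283,231)],72);print("board",B[0].round(1),B[1].round(1),np.degrees(np.arctan2(*(B[0]-B[1])[1::-1])))
o,R=tool();print("tool-frame centre",R.T@(rect(T)[0]-o["ee_pos"]))
for X in (72,60):print(R.T@(ray(c,[(277,200),(290,200)],X)-o["ee_pos"]).T)
E
python3 - <<'E'
import cv2
im=cv2.imread("pics/w1.png")[130:250,230:340];cv2.imwrite("pics/w1c.png",cv2.resize(im,None,fx=5,fy=5,interpolation=cv2.INTER_CUBIC))
E
```

```text
cam [ 434.46651792 -278.1128034   363.15665306]
[[ 394.  -278.7   18. ]
 [ 473.4 -303.7   18. ]
 [ 441.5 -407.2   18. ]
 [ 360.9 -383.1   18. ]] (array([ 417.4, -343.2,   18. ]), array([ 83.2, 108.3,  84.2, 109.4]), [np.float64(-17.45), np.float64(-16.66), np.float64(-107.1), np.float64(-107.61)])
board [ 428.  -306.9   72. ] [ 408.7 -371.8   72. ] 73.43719267611198
tool-frame centre [ -1.65876905   1.49542966 161.32208404]
[[  1.24968612   1.24062911]
 [ -4.74824456   8.31703861]
 [107.32999266 107.31951289]]
[[ -1.41654189  -1.42597218]
 [ -4.90065075   8.7031171 ]
 [119.32742048 119.31650879]]
```

View pics/w1c.png

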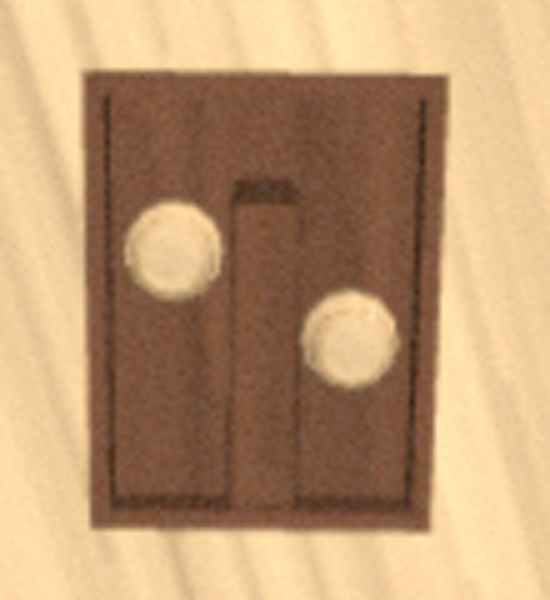

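The crop puts the board top at columns 276.4–289.6, which is a 1.6 mm offset in tool y. The yaw already matches, so I'll descend to TCP z≈37.

```bash
python3 -m inch '[{"xyz":[0,0.16,3],"spin":0},{"xyz":[0,0.16,6],"spin":0},{"xyz":[0,0.16,9],"spin":0},{"xyz":[0,0.16,11],"spin":0},{"xyz":[0,0.16,12.5],"spin":0},{"xyz":[0,0.16,13.5],"spin":0},{"xyz":[0,0.16,14.2],"spin":0},{"xyz":[0,0.16,14.2],"spin":0},{"xyz":[0,0.16,14.2],"spin":0}]' 0
```

```text
t: 2.25
ee_pos: [418.2, -342.0, 37.8]
orientation: [-2.519, -1.876, -0.001]
ft_force: [-0.4, -0.5, 0.3]
width: 87.8
```

```bash
python3 -m inch '[{"xyz":[0,0,0],"spin":0},{"xyz":[0,0,0],"spin":0},{"xyz":[0,0,0],"spin":0},{"xyz":[0,0,0],"spin":0},{"xyz":[0,0,0],"spin":0},{"xyz":[0,0,0],"spin":0},{"xyz":[0,0,0],"spin":0},{"xyz":[0,0,0],"spin":0},{"xyz":[0,0,0],"spin":0},{"xyz":[0,0,0],"spin":0},{"xyz":[0,0,0],"spin":0},{"xyz":[0,0,0],"spin":0}]' 1
```

```text
t: 3.45
ee_pos: [418.2, -341.9, 37.7]
orientation: [-2.519, -1.876, -0.001]
ft_force: [0.9, 0.5, -0.7]
width: 13.9
```

Gripped at 13.9 mm. Next I'll lift gently, about 11 cm with a smooth ramp.

```bash
python3 -m inch '[{"xyz":[0,0,-0.05],"spin":0},{"xyz":[0,0,-0.2],"spin":0},{"xyz":[0,0,-0.5],"spin":0},{"xyz":[0,0,-1],"spin":0},{"xyz":[0,0,-1.7],"spin":0},{"xyz":[0,0,-2.5],"spin":0},{"xyz":[0,0,-3.4],"spin":0},{"xyz":[0,0,-4.3],"spin":0},{"xyz":[0,0,-5.2],"spin":0},{"xyz":[0,0,-6.1],"spin":0},{"xyz":[0,0,-7],"spin":0},{"xyz":[0,0,-7.9],"spin":0},{"xyz":[0,0,-8.8],"spin":0},{"xyz":[0,0,-9.6],"spin":0},{"xyz":[0,0,-10.2],"spin":0},{"xyz":[0,0,-10.6],"spin":0},{"xyz":[0,0,-10.9],"spin":0},{"xyz":[0,0,-11],"spin":0},{"xyz":[0,0,-11],"spin":0}]' 
python3 - <<'E'
from h import *
c=cam("wrist"); im=ctrl.get_image("wrist"); cv2.imwrite("pics/w2.png",cv2.convertScaleAbs(im[:,:,::-1],alpha=1.6,beta=10))
o,R=tool();print(o["ee_pos"],R.round(4),o["ft_force"],o["width"],o["moment"])
D=R.T@(np.array([488,269.5,148])-o["ee_pos"])/10; print(D, np.degrees(np.arctan2(R[1,0],R[0,0])))
E
```

```text
t: 5.35
ee_pos: [418.1, -342.0, 147.6]
orientation: [-2.519, -1.876, -0.001]
ft_force: [-0.0, -0.5, -2.8]
width: 13.4
[ 418.05117274 -341.94527041  147.4886097 ] [[ 2.862e-01  9.582e-01 -4.000e-04]
 [ 9.582e-01 -2.862e-01  1.100e-03]
 [ 9.000e-04 -7.000e-04 -1.000e+00]] [ 0.66427939  0.27764426 -3.35215617] 13.63310205882437 [-0.0966211  -0.06806121 -0.05360921]
[ 6.05889718e+01 -1.07963209e+01  1.15203500e-02] 73.37030780331266
```

View pics/w2.png

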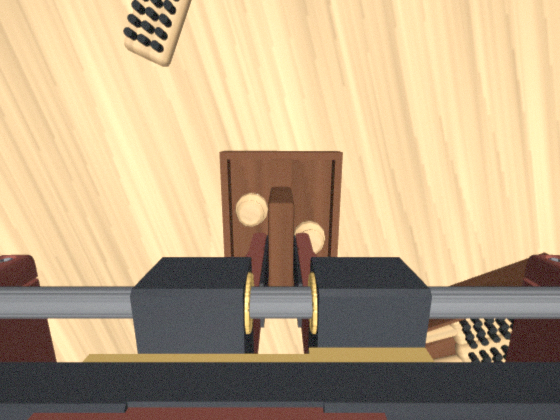

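The tray is lifted level with both knobs standing in it, at (252,210) and (309,236). Next is the first half of the carry.

```bash
python3 -m inch '[{"xyz":[0.2,-0.04,0],"spin":0},{"xyz":[0.7,-0.12,0],"spin":0},{"xyz":[1.6,-0.28,0],"spin":0},{"xyz":[2.9,-0.52,0],"spin":0},{"xyz":[4.6,-0.82,0],"spin":0},{"xyz":[6.6,-1.17,0],"spin":0},{"xyz":[8.8,-1.57,0],"spin":0},{"xyz":[11.1,-1.98,0],"spin":0},{"xyz":[13.4,-2.39,0],"spin":0},{"xyz":[15.7,-2.8,0],"spin":0},{"xyz":[18,-3.2,0],"spin":0},{"xyz":[20.3,-3.61,0],"spin":0},{"xyz":[22.5,-4,0],"spin":0},{"xyz":[24.5,-4.36,0],"spin":0},{"xyz":[26.2,-4.66,0],"spin":0},{"xyz":[27.5,-4.9,0],"spin":0},{"xyz":[28.4,-5.06,0],"spin":0},{"xyz":[28.9,-5.14,0],"spin":0},{"xyz":[29.1,-5.18,0],"spin":0},{"xyz":[29.1,-5.18,0],"spin":0}]'
python3 - <<'E'
from h import *
o,R=tool();print(o["ee_pos"],o["width"],o["ft_force"])
print(R.T@(np.array([488,269.5,148])-o["ee_pos"])/10, np.degrees(np.arctan2(R[1,0],R[0,0])))
E
```

```text
t: 7.4
ee_pos: [451.7, -48.4, 147.8]
orientation: [-2.518, -1.876, -0.0]
ft_force: [0.4, -0.7, -2.8]
width: 13.5
[451.70823914 -48.35750664 147.78621281] 13.542543651197393 [ 0.42675153 -0.71162605 -2.84609806]
[ 3.14948768e+01 -5.61943014e+00  7.78278992e-03] 73.36991806562544
```

```bash
python3 -m inch '[{"xyz":[0.2,-0.04,0],"spin":-0.1},{"xyz":[0.7,-0.12,0],"spin":-0.4},{"xyz":[1.6,-0.28,0],"spin":-1},{"xyz":[2.9,-0.52,0],"spin":-1.8},{"xyz":[4.6,-0.82,0],"spin":-3},{"xyz":[6.6,-1.17,0],"spin":-4.3},{"xyz":[8.8,-1.57,0],"spin":-5.7},{"xyz":[11.1,-1.98,0],"spin":-7.2},{"xyz":[13.4,-2.39,0],"spin":-8.7},{"xyz":[15.7,-2.8,0],"spin":-10.2},{"xyz":[18,-3.2,0],"spin":-11.7},{"xyz":[20.3,-3.61,0],"spin":-13.2},{"xyz":[22.6,-4.02,0],"spin":-14.7},{"xyz":[24.9,-4.43,0],"spin":-16.1},{"xyz":[27,-4.81,0],"spin":-17.3},{"xyz":[28.8,-5.13,0],"spin":-18.2},{"xyz":[30.1,-5.37,0],"spin":-18.8},{"xyz":[31,-5.53,0],"spin":-19},{"xyz":[31.4,-5.6,0],"spin":-19.1},{"xyz":[31.5,-5.62,0],"spin":-19.1}]'
python3 - <<'E'
from h import *
c=cam("wrist");im=ctrl.get_image("wrist"); cv2.imwrite("pics/w3.png",cv2.convertScaleAbs(im[:,:,::-1],alpha=1.6,beta=10))
np.savez("w3.npz",K=c[0],R=c[1],t=c[2])
o,R=tool();print(o["ee_pos"],o["width"],o["ft_force"],np.degrees(np.arctan2(R[1,0],R[0,0])),R[2])
E
```

```text
t: 9.4
ee_pos: [487.9, 269.6, 148.0]
orientation: [-2.172, -2.268, -0.0]
ft_force: [0.1, -0.3, -2.8]
width: 14.2
[487.93775507 269.3797893  148.00749918] 14.142366021175153 [-0.17525877  0.46300037 -2.45366921] 92.4567256793634 [ 7.78672753e-04 -6.43197369e-04 -9.99999490e-01]
```

View pics/w3.png

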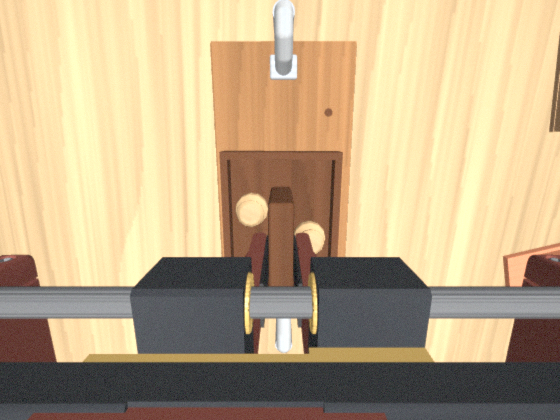

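The wrist view shows the plank far corners at (211,42) and (356,42), the holdfast foot at (284,67), and the tray far rim corners at (221,152) and (342,152). Both knobs are in. I'll check the alignment.

```bash
python3 - <<'E'
from h import *
d=np.load("w3.npz");c=(d["K"],d["R"],d["t"]);o,R=tool()
f=lambda uv,z:((R.T@(ray(c,uv,z)-o["ee_pos"]).T).T).round(1)
print("plank corners",f([(211,42),(356,42)],22)); print("foot",f([(284,67)],24))
im=cv2.imread("pics/w3.png").astype(float)
for r in(50,60,90,110,130,145):
    g=cv2.GaussianBlur(im,(3,3),0)[r].sum(1); dd=np.gradient(g)
    l=200+dd[200:235].argmin(); q=335+dd[335:370].argmax(); print(r,l,q,f([(l,r),(q,r)],22)[:,:2].ravel())
print("tray",f([(221,152),(342,152)],148-37.7+18))
cv2.imwrite("pics/w3c.png",cv2.resize(im[30:170,200:370],None,fx=4.5,fy=4.2))
E
```

```text
plank corners [[150.6 -66.7 126.2]
 [150.6  70.1 126.1]]
foot [[128.5   2.2 124.1]]
50 210 356 [143.8 -68.1 143.7  70.6]
60 210 355 [135.1 -68.6 135.   70.1]
90 212 354 [108.2 -68.2 108.1  70.8]
110 213 353 [ 89.5 -68.3  89.5  70.9]
130 214 352 [ 70.3 -68.3  70.2  71.1]
145 215 351 [ 55.5 -68.1  55.4  70.9]
tray [[ 54.7 -41.3  19.8]
 [ 54.7  40.4  19.7]][ WARN:0@0.582] global loadsave.cpp:1063 imwrite_ Unsupported depth image for selected encoder is fallbacked to CV_8U.
```

Both are centred to within about 1.5 mm, so I'll correct y by +0.17 cm and x by +0.05 cm and lower to about 4 mm above the plank.

```bash
python3 -m inch '[{"xyz":[0.02,0.05,0.1],"spin":0},{"xyz":[0.05,0.1,0.4],"spin":0},{"xyz":[0.05,0.17,0.9],"spin":0},{"xyz":[0.05,0.17,1.5],"spin":0},{"xyz":[0.05,0.17,2.2],"spin":0},{"xyz":[0.05,0.17,2.9],"spin":0},{"xyz":[0.05,0.17,3.6],"spin":0},{"xyz":[0.05,0.17,4.3],"spin":0},{"xyz":[0.05,0.17,5],"spin":0},{"xyz":[0.05,0.17,5.7],"spin":0},{"xyz":[0.05,0.17,6.3],"spin":0},{"xyz":[0.05,0.17,6.9],"spin":0},{"xyz":[0.05,0.17,7.4],"spin":0},{"xyz":[0.05,0.17,7.8],"spin":0},{"xyz":[0.05,0.17,8.1],"spin":0},{"xyz":[0.05,0.17,8.3],"spin":0},{"xyz":[0.05,0.17,8.4],"spin":0},{"xyz":[0.05,0.17,8.4],"spin":0},{"xyz":[0.05,0.17,8.4],"spin":0}]'
```

```text
t: 11.35
ee_pos: [489.7, 270.1, 64.2]
orientation: [-2.173, -2.268, -0.001]
ft_force: [0.5, -0.5, -3.6]
width: 13.8
```

```bash
python3 -m inch '[{"xyz":[0,0,0.05],"spin":0},{"xyz":[0,0,0.1],"spin":0},{"xyz":[0,0,0.15],"spin":0},{"xyz":[0,0,0.2],"spin":0},{"xyz":[0,0,0.25],"spin":0},{"xyz":[0,0,0.3],"spin":0},{"xyz":[0,0,0.3],"spin":0},{"xyz":[0,0,0.3],"spin":0},{"xyz":[0,0,0.3],"spin":0}]'
```

```text
t: 12.25
ee_pos: [489.7, 270.1, 61.2]
orientation: [-2.173, -2.268, -0.001]
ft_force: [0.0, 0.5, -3.9]
width: 13.8
```

Not touching yet. I'll creep down another 1.5 mm.

```bash
python3 -m inch '[{"xyz":[0,0,0.03],"spin":0},{"xyz":[0,0,0.06],"spin":0},{"xyz":[0,0,0.09],"spin":0},{"xyz":[0,0,0.12],"spin":0},{"xyz":[0,0,0.15],"spin":0},{"xyz":[0,0,0.15],"spin":0},{"xyz":[0,0,0.15],"spin":0}]'
```

```text
t: 12.95
ee_pos: [489.7, 270.1, 59.7]
orientation: [-2.173, -2.268, -0.001]
ft_force: [-0.4, 0.8, -1.6]
width: 13.6
```

```bash
python3 -m inch '[{"xyz":[0,0,0.02],"spin":0},{"xyz":[0,0,0.04],"spin":0},{"xyz":[0,0,0.04],"spin":0},{"xyz":[0,0,0.04],"spin":0}]'
```

```text
t: 13.35
ee_pos: [489.7, 270.1, 59.7]
orientation: [-2.173, -2.268, -0.001]
ft_force: [-2.4, -0.4, 5.7]
width: 13.7
```

It is in contact (+5.7 N, standing on the plank). Now I'll open.

```bash
python3 -m inch '[{"xyz":[0,0,0],"spin":0},{"xyz":[0,0,0],"spin":0},{"xyz":[0,0,0],"spin":0},{"xyz":[0,0,0],"spin":0},{"xyz":[0,0,0],"spin":0},{"xyz":[0,0,0],"spin":0},{"xyz":[0,0,0],"spin":0},{"xyz":[0,0,0],"spin":0},{"xyz":[0,0,0],"spin":0},{"xyz":[0,0,0],"spin":0}]' 0
```

```text
t: 14.35
ee_pos: [489.7, 270.1, 59.7]
orientation: [-2.173, -2.268, -0.001]
ft_force: [-0.4, 0.2, -0.7]
width: 87.0
```

```bash
python3 -m inch '[{"xyz":[0,0,-0.3],"spin":0},{"xyz":[0,0,-1],"spin":0},{"xyz":[0,0,-2.5],"spin":0},{"xyz":[0,0,-4.5],"spin":0},{"xyz":[0,0,-7],"spin":0},{"xyz":[0,0,-9.5],"spin":0},{"xyz":[0,0,-12],"spin":0},{"xyz":[0,0,-14],"spin":0},{"xyz":[0,0,-15],"spin":0},{"xyz":[0,0,-15],"spin":0},{"xyz":[0,0,-15],"spin":0},{"xyz":[0,0,-15],"spin":0}]' 0
python3 - <<'E'
from h import *
c=cam("wrist");im=ctrl.get_image("wrist"); im=cv2.convertScaleAbs(im[:,:,::-1],alpha=1.6,beta=10)
np.savez("w4.npz",K=c[0],R=c[1],t=c[2])
cv2.imwrite("pics/w4c.png",cv2.resize(im[40:270,180:390],None,fx=2.6,fy=2.6,interpolation=cv2.INTER_CUBIC))
E
```

```text
t: 15.55
ee_pos: [489.0, 269.6, 208.6]
orientation: [-2.172, -2.267, 0.002]
ft_force: [0.5, -0.4, 0.2]
width: 87.9
```

View pics/w4c.png

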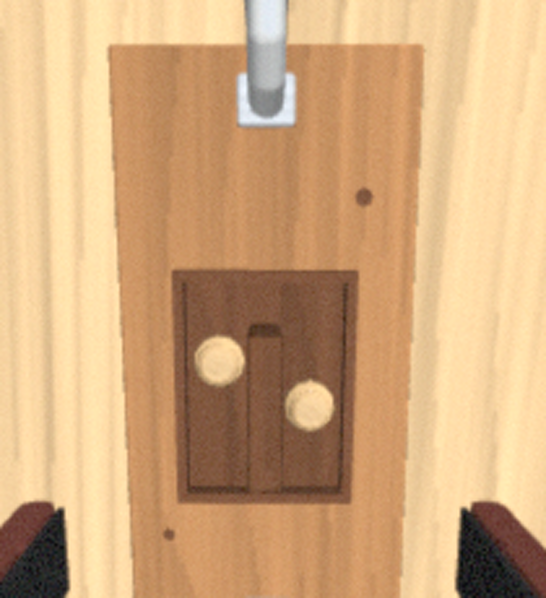

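The tray stands on the plank with rim corners at crop (173,271), (358,271), (350,501) and (179,501). Both knobs are upright inside, and the gripper is clear.

```bash
python3 - <<'E'
from h import *
d=np.load("w4.npz");c=(d["K"],d["R"],d["t"])
g=lambda p:np.array(p)/2.6+[180,40]-.3
T=ray(c,g([(173,271),(358,271),(350,501),(179,501)]),40);print("tray",rect(T))
P=ray(c,g([(110,45),(424,45),(402,580),(133,580)]),22);print("plank",P.round(1),rect(P)); 
o,R=tool(); fT=((R.T@(T-o["ee_pos"]).T).T);fP=((R.T@(P-o["ee_pos"]).T).T)
print("tool frame: tray y",fT[:,1].round(1),"x",fT[:,0].round(1)," plank y",fP[:,1].round(1),"x",fP[:,0].round(1))
im=ctrl.get_image("side");cv2.imwrite("pics/s2.png",cv2.resize(im[80:250,180:400,::-1],None,fx=3.4,fy=3.4,interpolation=cv2.INTER_CUBIC))
E
```

```text
tray (array([488.8, 270.4,  40. ]), array([ 82.7, 108.2,  82.3, 108.2]), [np.float64(2.42), np.float64(2.46), np.float64(-87.88), np.float64(-87.67)])
plank [[414.3 417.9  22. ]
 [552.  423.6  22. ]
 [564.3 170.1  22. ]
 [424.7 164.1  22. ]] (array([488.9, 293.9,  22. ]), array([137.8, 253.8, 139.7, 254. ]), [np.float64(2.38), np.float64(2.48), np.float64(-87.23), np.float64(-87.65)])
tool frame: tray y [-41.   41.7  41.  -41.2] x [ 54.9  54.9 -53.3 -53.3]  plank y [-67.9  70.   71.4 -68.3] x [ 151.4  151.2 -102.6 -102.6]
```

View pics/s2.png

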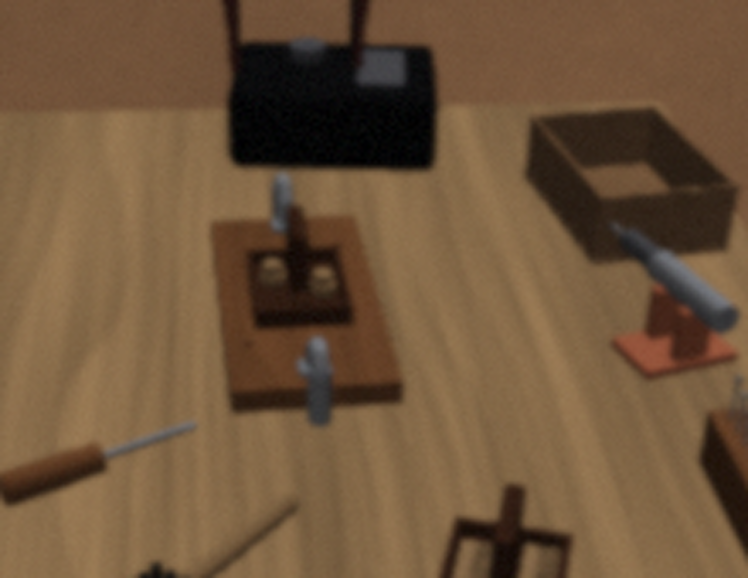

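The side view shows the tray flat on the plank between the holdfasts, knobs at about (272,268) and (322,278), and the gripper clear above. I'm handing in.

```bash
python3 -c "
from workcell import ctrl
print(ctrl.close_job(), ctrl.get_obs()['t'])"
```

```text
the job is handed in; nothing more can be done
the job is handed in; nothing more can be done
```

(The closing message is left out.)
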